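# Set the stirrer's speed dial and start it

## Robot

A 6-joint arm with a two-finger parallel gripper is mounted at the origin on the work surface. World frame = base frame: x ahead of the robot, y to its left, z up, the work surface at z = 0. Lengths are in m, angles in rad, forces in N, time in s.
With the tool pointing down it reaches from about 0.3 to 0.95 m from the base axis. Payload 3.1 kg.
Tool frame: the origin (TCP) lies on the centre line of the jaws, within the pads' length; the fingertips stand 22 mm ahead of it and the grasp point (between the pads) lies 3 mm ahead of it; z points along the fingers, y is the direction in which the jaws open and shut (so a half turn about z gives the same grasp; the last joint's range is limited). The gripper opens to 85 mm and grips with 20 to 120 N. Pads are 22 mm wide; open, the fingers measure 114 mm over their backs; the gripper's body (76 mm by 85 mm) begins 54 mm behind the grasp point. The pads swing forward as they close: fully open they stand 13 mm farther back than shut.
Start: joints at [1.21, 0.308, 1.634, -0, 1.2, -0.07], TCP at [0.179, 0.599, 0.253] pointing down, gripper open.
Joint ranges: [-3.06, 3.06], [-0.79, 1.96], [0.05, 2.63], [-1.19, 4.34], [0.05, 2.64], [-2.94, 2.94]. Speed limits (rad/s): [2.79, 2.79, 3.14, 3.14, 3.14, 3.14].

## Interface

Orientations are given as [roll, pitch, yaw] about the fixed x, y, z axes, in that order (R = Rz(yaw) Ry(pitch) Rx(roll)).
In Python, from plant import env gives the robot as it stands. The module is installed in compiled form; this text tells all that it offers.
- The arm moves only by the shell command python3 -m inch 'ROWS' [FORCE]. ROWS is JSON, a list of rows, each an object with "rotation": the turn, a rotation vector about the tool's x, y, z in rad, a list of three; "linear": the shift along the tool's x, y, z in mm, a list of three; "claw": the finger opening in mm, from 0 to 85.4. A call has 1 to 10 rows; each row is the pose to reach, as a shift and turn from the pose commanded when the call began, along the tool's axes at that moment; what a row does not reach only later rows make up. A row lasts 1/12 s, in which the tool goes at most 41.7 mm and 7.16 degrees, less where a joint would pass 70% of its speed; a pose out of reach is approached as far as the arm can. A call with a gripper value outside its range is refused whole. The fingers move at their own pace and stop on an object; FORCE is the grip in N (left out, the last holds). Time passes only in rows, so rows that repeat a pose let the fingers close. It gives the time, the measured TCP pose, the force and the opening at its end, in the units of the state.
- env.get_state(): the state, without advancing time (a new reading comes with each control period).
- env.snapshot(name): name is "scene" or "top" or "wrist"; returns the picture (400x640x3 uint8, red, green, blue); there is no depth.
- env.camera_info(name): a dict with "fx", "fy", "cx", "cy" (pixels), "rvec" (rotation vector, rad) and "tvec" (3), from world to camera coordinates, as OpenCV has them; the wrist camera has in their place "tool_from_camera" (4x4, takes a point from camera to tool coordinates, whose origin is the TCP and whose axes are the flange's). Camera axes: x right, y down, z forward; pixel columns grow to the right and rows downward; lengths in m; the calibration is good to about 2 mm. A picture is of the moment at which its call begins: read the wrist's pose just before it. camera_info takes no time and is no camera call.
- env.close_job(): hands the job in, once; it reports no verdict.
Trained networks look in the newest picture that a camera, given by its name, has taken for a name from the list of things; names that differ only in an ending like _2 or _b are one class to them, and where a whole thing is asked for, a point or a joint stands for the part that bears it (a point fixed in the world has none). Each returns a list of dicts, best first, with "score" (0 to 1); they miss things now and then, are a little off and sometimes report something else, mostly with a low value. They report only what shows in the picture. A call takes as long as a camera call.
- env.regions_of(target, camera): "pixels" (400x640 bool, what is visible of it) and "box" ([left, top, right, bottom] in pixels, round what is visible of it).
The state is a dict: "clock": time; "joints": joint angles; "joint_velocities": joint speeds; "joint_torque": joint torques, N m; "tcp_pos": TCP position; "orientation": TCP orientation; "ft_force": force on the tool from outside, world axes, zero at the start; "moment": the same for the moment, N m; "width": finger opening in m.
Only numpy, scipy, OpenCV 4.12 (cv2) and the standard library are available. Lean on these libraries where they do the work, as an engineer would, in place of code of your own. Each camera call takes 0.05 s, during which the arm holds its last target.

## Task

With a fingertip, push the fin of the stirrer's dial clockwise, click by click, until it has clicked into place at the fifth of the six marks, the one just before the last, counting from the shortest mark. Then press the start button down fully and let it come back up. Work gently, do not press start while the dial is at any other mark, and leave the beaker, bottle, tube rack and tip box where they stand.

Things in the scene. Friction and masses are not known exactly. Their poses are not given: they have to be found in the camera images.
- stirrer: Fixed white magnetic stirrer, a flat box 180 (x) x 340 (y) x 65 mm high, on the bench. Origin: centre of its underside, z up, x away from the robot at yaw 0. In its own axes: a round aluminium plate (radius 68, 12 mm above the 65 mm deck) at x 0, y +90; the dial at x +15, y -85; the start button at x -50, y 0.
- dial_axis (a point): Point on the dial's vertical axis at the height of the stirrer's deck, 65 mm above the bench. It does not move when the dial turns.
- dial (a joint): Dial angle in rad, 0 at the first mark, growing clockwise seen from above; marks at 0, 0.628, 1.257, 1.885, 2.513 (the fifth), 3.142; end stops at first and last. The dial is drawn to the nearest mark, so past half-way it clicks over to the next by itself; turning takes up to 0.06 N m (2 to 4 N on the fin). It starts at the first, second or third mark.
- fin_end (a point): Outer end of the dial's fin, on its top edge; it turns with the dial. The dial is a grey disc, radius 36, 10 mm thick, lying on the deck. Its black upright radial fin, 9 mm thick, reaches from the axis to radius 36, from 10 to 36 mm above the deck, with a white line on top, and points at the mark that is set. Hub at the axis: radius 10, 30 mm high.
- start (a joint): Travel of the start button in m: 0 up, 0.006 fully down; a spring of about 5 N at the bottom brings it back up.
- start_top (a point): Centre of the top face of the start button, a round black cap of radius 13 in a grey collar on the stirrer's deck; it is pressed straight down. This point goes down with the cap.
- beaker: Bystander: empty loose glass beaker, radius 34, 75 mm high, standing on the stirrer's plate. Origin: centre of its underside, z up.
- bottle: Bystander: loose white bottle, radius 33, 150 mm high, on the bench to the stirrer's +y side. Origin: centre of its underside, z up.
- tube_rack: Bystander: loose grey rack 100 x 60 mm with capped tubes, 86 mm high, on the bench to the stirrer's -y side, beside the dial. Origin: centre of its underside, z up.
- tip_box: Bystander: loose closed tip box 87 x 122 x 56 mm high, on the bench beyond the stirrer. Origin: centre of its underside, z up.
- mark_1 (a point): Inner end of the first (shortest) of six flat black marks on the deck, 5 mm outside the dial's rim, on its +y side in the stirrer's axes. The others follow clockwise seen from above, 36 degrees apart, each longer than the one before (4 to 17 mm), over the +x side; the last is on the -y side. Fixed.

How it is judged:
By the outcome, as a careful person would: the job done as asked, in the order asked, and still so for the second after the job is handed in, with the robot touching nothing.
It also fails if it takes over 69 s, if anything falls off the work surface, if the arm or the gripper's body presses on something with over 40 N, if the wrist force passes 120 N, or if a joint passes its speed limit or range.

## Working session

There is one attempt and no reset: what is moved stays moved. The work goes in short steps, Python scripts to look and compute and a shell command to move; the robot and the scene stay as the last step left them, time stands still between calls to the robot, and variables do not carry over. Pictures are saved under pics/ and viewed, and the job is handed in when it is done.

```bash
mkdir -p pics; cat > h.py <<'E'
import numpy as np, cv2
from plant import env
def snap(n,f):
    im=env.snapshot(n); cv2.imwrite('pics/'+f,im[:,:,::-1]); return im
def cam(n):
    c=env.camera_info(n); K=np.array([[c['fx'],0,c['cx']],[0,c['fy'],c['cy']],[0,0,1.]])
    return K,cv2.Rodrigues(np.array(c['rvec'],float))[0],np.array(c['tvec'],float)
def ray(n,uv,z):
    K,R,t=cam(n); d=R.T@np.linalg.inv(K)@np.array([uv[0],uv[1],1.]); o=-R.T@t
    return o+d*(z-o[2])/d[2]
def proj(n,p):
    K,R,t=cam(n); q=K@(R@np.array(p)+t); return q[:2]/q[2]
E
python3 - <<'E'
from h import *
np.set_printoptions(precision=4,suppress=True)
print(env.get_state())
for n in ['top','scene']:
    snap(n,n+'1.png')
    for t in ['stirrer','dial','fin_end','start_top','tube_rack','beaker','bottle','tip_box']:
        r=env.regions_of(t,n)
        for x in r[:1]: 
            ys,xs=np.nonzero(x['pixels']); print(n,t,round(x['score'],2),x['box'],len(xs),xs.mean(),ys.mean())
E
```

```text
{'clock': 0.0, 'joints': array([ 1.2103,  0.309 ,  1.6352,  0.    ,  1.1997, -0.0697]), 'joint_velocities': array([ 0.0002,  0.0006,  0.0003, -0.0005,  0.0002, -0.0012]), 'joint_torque': array([ -0.    , -41.5264, -27.6653,  -0.0001,   0.0104,  -0.    ]), 'tcp_pos': array([0.179 , 0.598 , 0.2521]), 'orientation': array([-3.1394, -0.0002,  2.8508]), 'ft_force': array([-0.1067, -0.0422,  0.3018]), 'moment': array([-0.0138,  0.0217, -0.0379]), 'width': 0.0853138065910408}
top stirrer 0.95 [250.0, 174.8, 408.1, 279.7] 10110 332.2774480712166 229.79653808110783
top dial 0.79 [348.6, 199.0, 378.1, 230.6] 705 362.51205673758864 212.73617021276596
top fin_end 0.97 [348.0, 198.8, 378.8, 227.9] 749 362.347129506008 212.4365821094793
top tube_rack 0.93 [405.0, 169.3, 442.9, 213.5] 1343 424.20029784065525 190.91660461653015
top beaker 0.81 [266.6, 215.0, 296.8, 242.2] 777 282.13899613899616 226.96396396396398
top bottle 0.83 [205.4, 256.5, 241.0, 287.0] 922 221.3655097613883 271.2744034707158
top tip_box 0.76 [313.6, 138.4, 362.5, 177.8] 1851 336.6488384656942 157.77093462992977
scene stirrer 0.62 [244.4, 160.7, 400.2, 243.2] 8525 321.4884457478006 201.15073313782992
scene fin_end 0.9 [274.8, 178.5, 301.8, 198.8] 540 288.43888888888887 187.72407407407408
scene start_top 0.44 [322.9, 165.0, 330.3, 175.0] 81 328.14814814814815 170.44444444444446
scene tube_rack 0.58 [201.5, 170.8, 243.8, 220.6] 1538 221.36931079323796 196.21261378413524
scene beaker 0.97 [349.9, 158.7, 380.6, 204.3] 1066 366.9136960600375 180.46153846153845
scene bottle 0.86 [418.2, 156.6, 455.3, 221.1] 1420 437.0746478873239 191.9443661971831
scene tip_box 0.75 [204.1, 169.6, 245.2, 221.2] 1552 221.62886597938143 195.8221649484536
```

```bash
python3 - <<'E'
from h import *
a=cv2.imread('pics/top1.png')[130:300,190:460]; cv2.imwrite('pics/t1c.png',cv2.resize(a,None,fx=2.9,fy=2.9,interpolation=cv2.INTER_CUBIC))
a=cv2.imread('pics/scene1.png')[140:260,190:460]; cv2.imwrite('pics/s1c.png',cv2.resize(a,None,fx=2.9,fy=2.9,interpolation=cv2.INTER_CUBIC))
E
```

```text
(no output)
```

View pics/t1c.png

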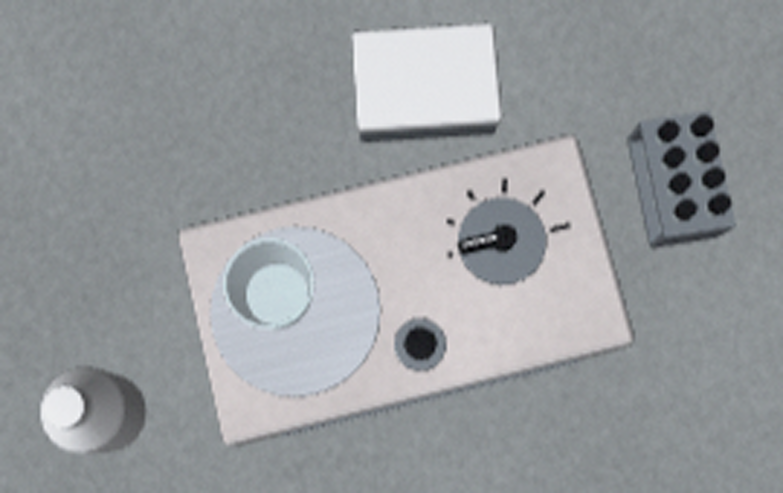

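View pics/s1c.png

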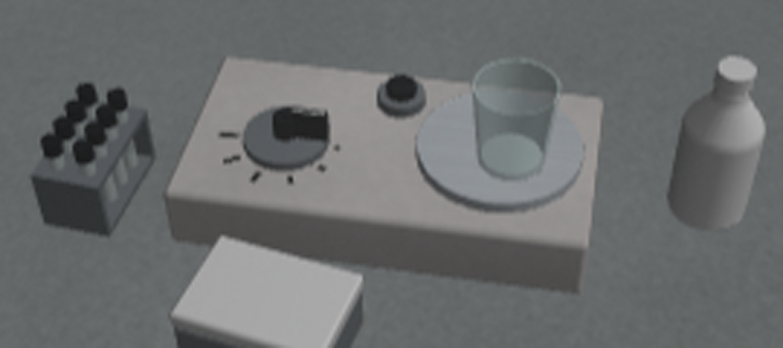

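View pics/top1.png

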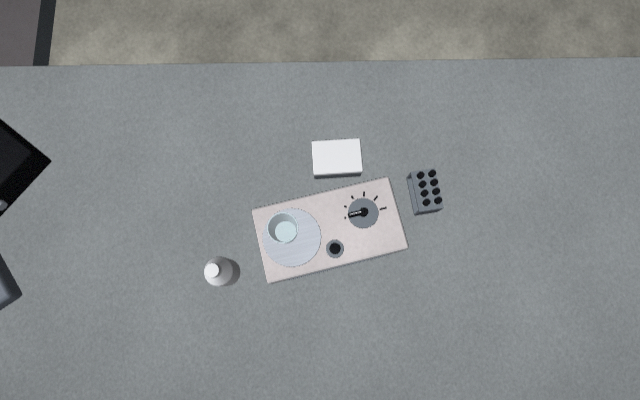

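```bash
cat >> h.py <<'E'
from scipy.optimize import least_squares
def fit(obs,n='top'):
    # obs: list of (local xyz, uv)
    def P(p,l): 
        c,s=np.cos(p[2]),np.sin(p[2]); return np.array([p[0]+c*l[0]-s*l[1],p[1]+s*l[0]+c*l[1],l[2]])
    f=lambda p: np.concatenate([proj(n,P(p,l))-np.array(uv) for l,uv in obs])
    r=least_squares(f,[0.55,0,0.2]); return r.x,f(r.x),P
E
python3 - <<'E'
from h import *
np.set_printoptions(precision=4,suppress=True)
z=lambda u,v:(190+(u+.5)/2.9-.5,130+(v+.5)/2.9-.5)
C=z
print('corners',[ray('top',C(*c),.065) for c in [(180,231),(572,136),(632,343),(227,443)]])
L=[(( .09,.17,.065),C(180,231)),((.09,-.17,.065),C(572,136)),((-.09,-.17,.065),C(632,343)),((-.09,.17,.065),C(227,443))]
L+=[((.015,-.085,.075),C(502,240)),((-.05,0,.075),C(420,344))]
th=lambda k: np.pi/2-k*np.pi/5
ms=[(450,255),(450,222),(470,195),(504,186),(538,197),(561,227)]
for k,m in enumerate(ms):
    r=.036+.005+(.004+.0026*k)/2
    L.append(((.015+r*np.cos(th(k)),-.085+r*np.sin(th(k)),.065),C(*m)))
p,res,P=fit(L); print(p,res.reshape(-1,2))
for k in range(3):
    print(k, (np.array(proj('top',P(p,(.015+.036*np.cos(th(k)),-.085+.036*np.sin(th(k)),.101))))-[190,130])*2.9, (np.array(proj('scene',P(p,(.015+.036*np.cos(th(k)),-.085+.036*np.sin(th(k)),.101))))-[190,140])*2.9)
print('dial',P(p,(.015,-.085,.065)),'start',P(p,(-.05,0,.08)))
for l in [(.015,-.085,.075),(-.05,0,.08)]: print((proj('scene',P(p,l))-[190,140])*2.9)
E
```

```text
corners [array([0.5837, 0.3079, 0.065 ]), array([ 0.6582, -0.0155,  0.065 ]), array([ 0.4865, -0.0555,  0.065 ]), array([0.4136, 0.2681, 0.065 ])]
[0.5364 0.126  0.2265] [[-1.702  -0.8622]
 [ 1.5598 -1.6521]
 [ 1.8692 -0.1662]
 [-1.4812  1.4178]
 [ 0.0504  0.0595]
 [-0.0479  0.0763]
 [-0.04   -0.0651]
 [ 0.1235  0.0393]
 [ 0.2438  0.2267]
 [-0.0135  0.0065]
 [-0.0142  0.2811]
 [-0.4936  0.2721]]
0 [459.9628 244.6197] [324.6966 115.0889]
1 [461.6094 216.802 ] [310.3648 131.5222]
2 [479.4395 195.6296] [284.3162 139.8945]
dial [0.5701 0.0466 0.065 ] start [0.4876 0.1148 0.08  ]
[283.5118 133.9035]
[399.236   90.1469]
```

```bash
cat >> h.py <<'E'
from scipy.spatial.transform import Rotation as Ro
D=np.array([.5701,.0466]); YAW=.2265; PHI0=YAW+np.pi/2
def dialpose(a,r,t,z):
    """a: dial angle(rad) of the fin plane, r radial, t ccw offset of finger centre"""
    f=PHI0-a; p=D+r*np.array([np.cos(f),np.sin(f)])+t*np.array([-np.sin(f),np.cos(f)])
    return [*p,z,f]
def row(target,base=None):
    if base is None:
        s=env.get_state(); bp=np.array(s['tcp_pos']); bR=Ro.from_euler('xyz',s['orientation'])
    else: bp=np.array(base[:3]); bR=Ro.from_euler('xyz',[np.pi,0,base[3]])
    tR=Ro.from_euler('xyz',[np.pi,0,target[3]])
    return np.round((bR.inv().apply(np.array(target[:3])-bp))*1000,1).tolist(), np.round((bR.inv()*tR).as_rotvec(),3).tolist()
E
python3 - <<'E'
from h import *
print(dialpose(0,.03,.03,.2),row(dialpose(0,.03,.03,.2)))
E
```

```text
[np.float64(0.5341292004172752), np.float64(0.06909670147775986), 0.2, 1.7972963267948965] ([-491.9, -405.7, 53.3], [0.0, -0.0, 1.053])
```

```bash
python3 -m inch '[{"linear":[-491.9,-405.7,53.3],"rotation":[0,0,1.053],"claw":0},{"linear":[-491.9,-405.7,53.3],"rotation":[0,0,1.053],"claw":0},{"linear":[-491.9,-405.7,53.3],"rotation":[0,0,1.053],"claw":0},{"linear":[-491.9,-405.7,53.3],"rotation":[0,0,1.053],"claw":0},{"linear":[-491.9,-405.7,53.3],"rotation":[0,0,1.053],"claw":0},{"linear":[-491.9,-405.7,53.3],"rotation":[0,0,1.053],"claw":0},{"linear":[-491.9,-405.7,53.3],"rotation":[0,0,1.053],"claw":0},{"linear":[-491.9,-405.7,53.3],"rotation":[0,0,1.053],"claw":0},{"linear":[-491.9,-405.7,53.3],"rotation":[0,0,1.053],"claw":0},{"linear":[-491.9,-405.7,53.3],"rotation":[0,0,1.053],"claw":0}]' 20
python3 - <<'E'
from h import *
print(row(dialpose(0,.03,.03,.2)))
E
```

```text
clock: 1.73
tcp_pos: [0.4113, 0.2521, 0.2189]
orientation: [3.14, -0.0, 1.796]
ft_force: [-0.5, 0.2, 0.7]
width: 0.0001
([-205.8, 78.9, 18.9], [0.001, -0.0, -0.001])
```

```bash
python3 -m inch '[{"linear":[-205.8,78.9,18.9],"rotation":[0,0,0],"claw":0},{"linear":[-205.8,78.9,18.9],"rotation":[0,0,0],"claw":0},{"linear":[-205.8,78.9,18.9],"rotation":[0,0,0],"claw":0},{"linear":[-205.8,78.9,18.9],"rotation":[0,0,0],"claw":0},{"linear":[-205.8,78.9,18.9],"rotation":[0,0,0],"claw":0},{"linear":[-205.8,78.9,18.9],"rotation":[0,0,0],"claw":0},{"linear":[-205.8,78.9,18.9],"rotation":[0,0,0],"claw":0},{"linear":[-205.8,78.9,18.9],"rotation":[0,0,0],"claw":0}]'
python3 - <<'E'
from h import *
s=env.get_state(); print(s['tcp_pos'],s['orientation'],s['ft_force'],row(dialpose(0,.03,.03,.2)))
im=snap('wrist','w1.png'); snap('top','top2.png')
c=env.camera_info('wrist'); T=np.array(c['tool_from_camera'])
K=np.array([[c['fx'],0,c['cx']],[0,c['fy'],c['cy']],[0,0,1.]])
R=Ro.from_euler('xyz',s['orientation']).as_matrix()
def pw(p):
    q=np.linalg.inv(T)@np.r_[R.T@(np.array(p)-s['tcp_pos']),1]; q=K@q[:3]; return q[:2]/q[2]
for k in range(6):
    f=PHI0-k*np.pi/5; q=pw([*(D+.041*np.array([np.cos(f),np.sin(f)])),.065]); print(k,q); cv2.circle(im,tuple(int(round(x)) for x in q),3,(255,0,0),1)
for p in [[*D,.075],[*D,.095],[*(D+.036*np.array([np.cos(PHI0),np.sin(PHI0)])),.101],[.4876,.1148,.08]]:
    q=pw(p);print(q);cv2.circle(im,tuple(int(round(x)) for x in q),4,(0,0,255),1)
tt=np.linalg.inv(T)@np.array([0,0,.022,1]); q=K@tt[:3]; print('tip',q[:2]/q[2])
cv2.imwrite('pics/w1o.png',im[:,:,::-1])
E
```

```text
clock: 2.4
tcp_pos: [0.5335, 0.0707, 0.1995]
orientation: [-3.141, -0.001, 1.796]
ft_force: [-0.2, 1.1, 0.4]
width: -0.0002
[0.53345385 0.07068718 0.19947851] [-3.14078194e+00 -8.47993219e-04  1.79566427e+00] [-0.17995951  1.09901896  0.39843441] ([-1.7, 0.3, -0.5], [-0.001, -0.001, -0.002])
0 [357.26497456 185.89124105]
1 [384.19664513 194.39898944]
2 [399.19892422 215.97891346]
3 [397.04115174 241.28804386]
4 [379.77083795 260.7331555 ]
5 [354.25125476 267.93228048]
[356.83928999 233.41597517]
[359.40484908 243.62598701]
[362.05520896 204.91702516]
[278.26768077 137.11378346]
tip [322.47526582 260.06446554]
```

View pics/w1o.png

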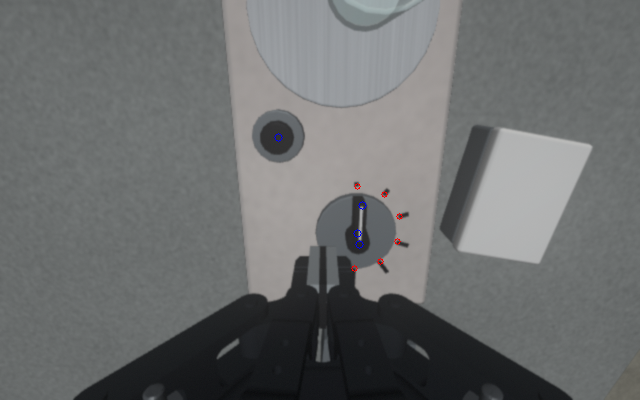

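The wrist view confirms the calibration: the predicted marks lie on the real ones within about 1–2 px, the start cap is at (278,137), and the fin points at mark 1. Next I lower the fingertip beside the fin.

```bash
python3 -m inch '[{"linear":[-1,0.3,40],"rotation":[0,0,0],"claw":0},{"linear":[-1,0.3,70],"rotation":[0,0,0],"claw":0},{"linear":[-1,0.3,86],"rotation":[0,0,0],"claw":0},{"linear":[-1,0.3,93.5],"rotation":[0,0,0],"claw":0},{"linear":[-1,0.3,93.5],"rotation":[0,0,0],"claw":0},{"linear":[-1,0.3,93.5],"rotation":[0,0,0],"claw":0}]'
python3 - <<'E'
from h import *
s=env.get_state(); print(s['tcp_pos'],s['orientation'],s['ft_force'])
snap('wrist','w2.png'); im=snap('scene','s2.png')
cv2.imwrite('pics/s2c.png',cv2.resize(im[100:260,200:440],None,fx=3,fy=3)[:,:,::-1])
b=dialpose(0,.03,.03,.106); 
s0=list(s['tcp_pos'])+[s['orientation'][2]]
for a,t in [(0,.021),(.1,.0195),(.2,.0195),(.3,.0195),(.36,.0195),(.42,.0195)]: print(a,row(dialpose(a,.03,t,.106)))
E
```

```text
clock: 3.0
tcp_pos: [0.5341, 0.0712, 0.1067]
orientation: [3.141, -0.0, 1.799]
ft_force: [0.1, 0.1, 0.5]
width: -0.0001
[0.53412255 0.07118743 0.10669688] [ 3.14106805e+00 -3.84993802e-05  1.79935951e+00] [0.08050522 0.09669157 0.47990932]
0 ([-1.4, 7.3, 2.0], [0.003, 0.001, 0.001])
0.1 ([0.4, 11.9, 2.0], [0.003, 0.0, 0.101])
0.2 ([1.9, 15.2, 2.0], [0.003, 0.0, 0.201])
0.3 ([3.0, 18.6, 2.0], [0.003, 0.0, 0.301])
0.36 ([3.6, 20.7, 2.0], [0.003, -0.0, 0.361])
0.42 ([3.9, 22.8, 2.0], [0.003, -0.0, 0.421])
```

View pics/w2.png

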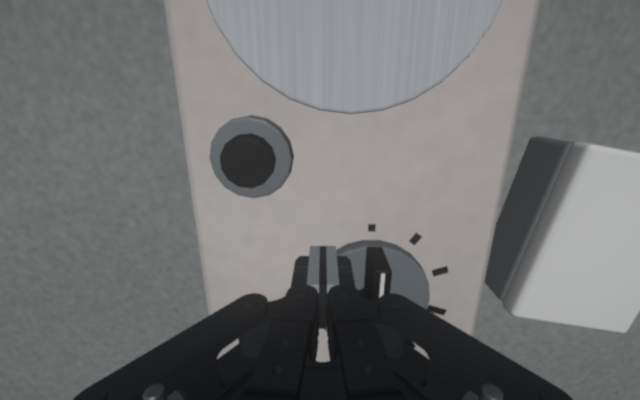

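View pics/s2c.png

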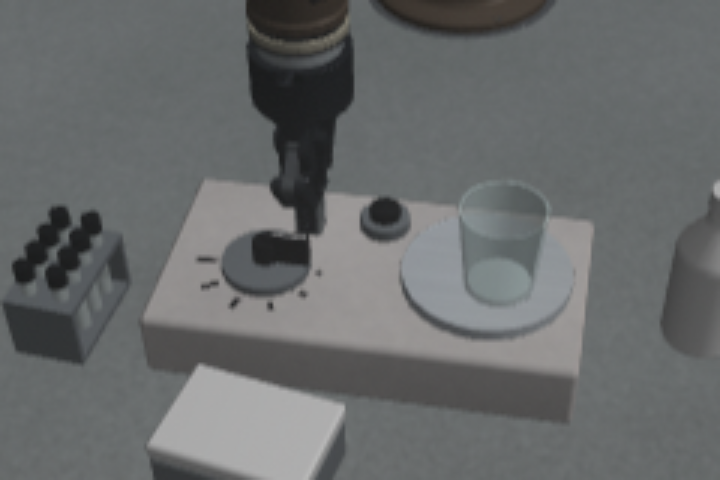

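```bash
python3 - <<'E'
from h import *
c=env.camera_info('wrist'); T=np.array(c['tool_from_camera']);K=np.array([[c['fx'],0,c['cx']],[0,c['fy'],c['cy']],[0,0,1.]])
print(T.round(3),c['fx'])
for x in (-.011,.011):
  for z in (.022,0):
    for y in (-.0145,-.007,0,.007,.0145):
        q=K@(np.linalg.inv(T)@np.array([x,y,z,1]))[:3]; print(x,y,z,(q[:2]/q[2]).round(1))
E
```

```text
[[ 0.    -0.948 -0.319  0.082]
 [ 1.     0.001 -0.001  0.   ]
 [ 0.001 -0.319  0.948 -0.121]
 [ 0.     0.     0.     1.   ]] 302.717502916792
-0.011 -0.0145 0.022 [295.9 277.9]
-0.011 -0.007 0.022 [309.6 277.9]
-0.011 0 0.022 [322.5 277.9]
-0.011 0.007 0.022 [335.3 277.9]
-0.011 0.0145 0.022 [349.  277.9]
-0.011 -0.0145 0 [292.  303.8]
-0.011 -0.007 0 [307.7 303.8]
-0.011 0 0 [322.4 303.8]
-0.011 0.007 0 [337.1 303.8]
-0.011 0.0145 0 [352.8 303.8]
0.011 -0.0145 0.022 [294.7 241.4]
0.011 -0.007 0.022 [309.1 241.4]
0.011 0 0.022 [322.5 241.4]
0.011 0.007 0.022 [335.9 241.5]
0.011 0.0145 0.022 [350.2 241.5]
0.011 -0.0145 0 [290.5 263.1]
0.011 -0.007 0 [307.  263.1]
0.011 0 0 [322.4 263.1]
0.011 0.007 0 [337.9 263.1]
0.011 0.0145 0 [354.4 263.2]
```

```bash
python3 -m inch '[{"linear":[-1.0,4,1],"rotation":[0,0,0],"claw":0},{"linear":[-1,8,1.5],"rotation":[0,0,0],"claw":0},{"linear":[-1,10,1.5],"rotation":[0,0,0],"claw":0},{"linear":[-1,12,1.5],"rotation":[0,0,0],"claw":0},{"linear":[-1,12,1.5],"rotation":[0,0,0],"claw":0}]'
python3 - <<'E'
from h import *
s=env.get_state(); print(s['tcp_pos'],s['ft_force'],s['moment'])
snap('wrist','w3.png')
E
```

```text
clock: 3.52
tcp_pos: [0.5463, 0.0718, 0.1049]
orientation: [-3.141, -0.0, 1.798]
ft_force: [-0.4, -0.1, -0.3]
width: 0.0001
[0.54626624 0.07184381 0.10493885] [-0.41065108 -0.0827599  -0.30749618] [-0.02083959  0.16792834 -0.02713098]
```

View pics/w3.png

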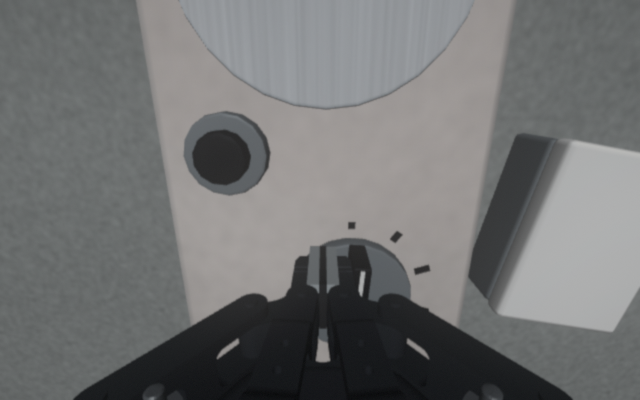

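```bash
python3 - <<'E'
from h import *
for a,t in [(0,.0125),(.1,.0115),(.2,.0115),(.3,.0115),(.4,.0115)]: print(a,row(dialpose(a,.03,t,.1075)))
E
```

```text
0 ([0.0, 5.3, -2.8], [-0.0, -0.0, 0.0])
0.1 ([1.0, 9.3, -2.8], [-0.0, -0.0, 0.1])
0.2 ([1.7, 12.5, -2.8], [-0.0, 0.0, 0.2])
0.3 ([2.1, 15.7, -2.8], [-0.0, 0.0, 0.3])
0.4 ([2.1, 18.9, -2.8], [-0.0, 0.0, 0.4])
```

```bash
python3 -m inch '[{"linear":[0,2,-2.8],"rotation":[0,0,0],"claw":0},{"linear":[0,5.3,-2.8],"rotation":[0,0,0],"claw":0},{"linear":[1.0,9.3,-2.8],"rotation":[0,0,0.1],"claw":0},{"linear":[1.3,10.9,-2.8],"rotation":[0,0,0.15],"claw":0},{"linear":[1.7,12.5,-2.8],"rotation":[0,0,0.2],"claw":0},{"linear":[1.7,12.5,-2.8],"rotation":[0,0,0.2],"claw":0}]'
python3 - <<'E'
from h import *
s=env.get_state(); print(s['tcp_pos'],s['ft_force'],s['moment'])
im=snap('wrist','w4.png')
for a,t in [(.2,.0115),(.3,.0115),(.4,.0115),(.5,.0115),(.6,.0115),(.7,.0115),(.8,.0115),(.9,.0115),(1.0,.0115),(1.05,.0115)]: print(a,row(dialpose(a,.03,t,.1075)))
E
```

```text
clock: 4.07
tcp_pos: [0.5592, 0.0766, 0.1079]
orientation: [3.139, -0.0, 1.597]
ft_force: [0.9, -0.9, 0.4]
width: 0.0002
[0.55922983 0.07657278 0.10791134] [ 0.93964256 -0.91055217  0.42819088] [-0.05857937  0.01987339 -0.00365953]
0.2 ([-0.2, -1.1, 0.3], [0.002, -0.0, 0.001])
0.3 ([0.8, 2.0, 0.3], [0.002, -0.0, 0.101])
0.4 ([1.5, 5.1, 0.3], [0.002, -0.0, 0.201])
0.5 ([1.9, 8.3, 0.3], [0.002, -0.0, 0.301])
0.6 ([1.9, 11.5, 0.4], [0.002, -0.001, 0.401])
0.7 ([1.7, 14.7, 0.4], [0.002, -0.001, 0.501])
0.8 ([1.1, 17.9, 0.4], [0.002, -0.001, 0.601])
0.9 ([0.2, 21.0, 0.4], [0.002, -0.001, 0.701])
1.0 ([-1.0, 24.0, 0.4], [0.002, -0.001, 0.801])
1.05 ([-1.8, 25.4, 0.4], [0.002, -0.001, 0.851])
```

View pics/w4.png

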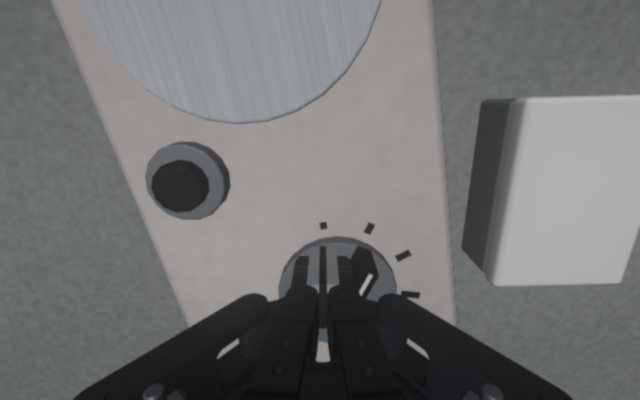

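```bash
cat >> h.py <<'E'
def look(f):
    a=snap('top','x.png'); a=a[185:265,325:405]; b=snap('scene','y.png')[165:215,255:335]
    b=np.vstack([b,np.zeros((30,80,3),np.uint8)])
    cv2.imwrite('pics/'+f,cv2.resize(np.hstack([a,b]),None,fx=5,fy=5,interpolation=cv2.INTER_CUBIC)[:,:,::-1])
    for r in env.regions_of('fin_end','scene')[:1]: print(r['score'],r['box'])
E
python3 - <<'E'
from h import *
look('l1.png')
E
```

```text
0.87 [275.5, 175.7, 304.1, 198.5]
```

View pics/l1.png

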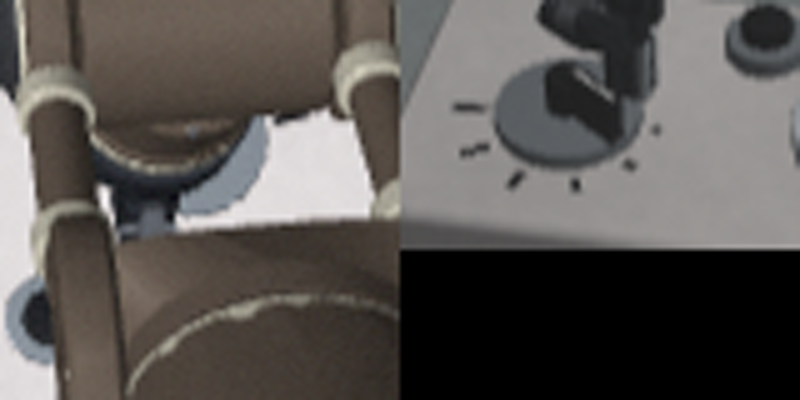

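```bash
python3 -m inch '[{"linear":[0.8,2,0.4],"rotation":[0,0,0.1],"claw":0},{"linear":[1.5,5.1,0.4],"rotation":[0,0,0.2],"claw":0},{"linear":[1.9,8.3,0.4],"rotation":[0,0,0.3],"claw":0},{"linear":[1.9,10,0.4],"rotation":[0,0,0.35],"claw":0},{"linear":[1.9,11.5,0.4],"rotation":[0,0,0.4],"claw":0},{"linear":[1.9,11.5,0.4],"rotation":[0,0,0.4],"claw":0}]'
python3 - <<'E'
from h import *
s=env.get_state(); print(s['tcp_pos'],s['ft_force'],s['moment'])
look('l2.png')
E
```

```text
clock: 4.77
tcp_pos: [0.5683, 0.0788, 0.1068]
orientation: [-3.139, 0.001, 1.197]
ft_force: [-3.0, 0.9, 0.4]
width: -0.0
[0.56825957 0.07879008 0.10682281] [-3.01958841  0.94005402  0.35518118] [ 0.14702773  0.35156816 -0.02427778]
0.83 [273.8, 174.7, 303.6, 201.2]
```

View pics/l2.png

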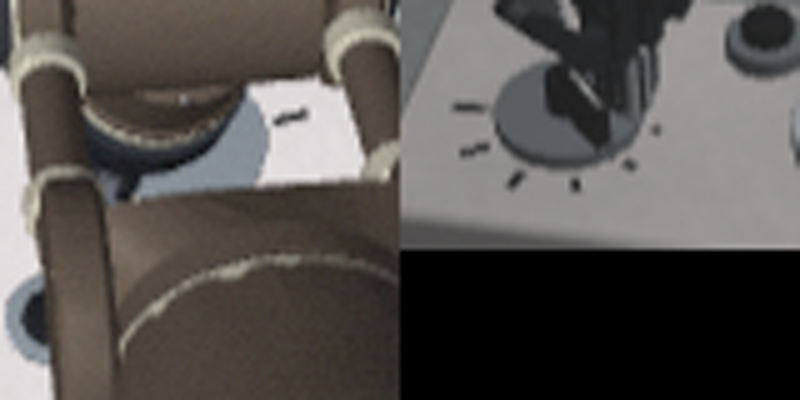

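```bash
python3 - <<'E'
from h import *
for a in (.6,1.2,1.8): 
  print(a)
  for d in (.1,.2,.3,.4,.5,.6): print(d,row(dialpose(a+d,.03,.0115,.1075),dialpose(a,.03,.0115,.1075)))
E
python3 -m inch '[{"linear":[0.8,3,0],"rotation":[0,0,0.1],"claw":0},{"linear":[1.1,4.6,0],"rotation":[0,0,0.15],"claw":0},{"linear":[1.4,6.2,0],"rotation":[0,0,0.2],"claw":0},{"linear":[1.6,7.7,0],"rotation":[0,0,0.25],"claw":0},{"linear":[1.6,7.7,0],"rotation":[0,0,0.25],"claw":0}]'
python3 - <<'E'
from h import *
s=env.get_state(); print(s['tcp_pos'],s['ft_force'],s['moment'])
look('l3.png')
E
```

```text
0.6
0.1 ([1.0, 3.1, 0.0], [0.0, -0.0, 0.1])
0.2 ([1.7, 6.2, 0.0], [0.0, -0.0, 0.2])
0.3 ([2.1, 9.4, 0.0], [0.0, -0.0, 0.3])
0.4 ([2.1, 12.6, 0.0], [0.0, -0.0, 0.4])
0.5 ([1.8, 15.8, 0.0], [0.0, -0.0, 0.5])
0.6 ([1.3, 18.9, 0.0], [0.0, -0.0, 0.6])
1.2
0.1 ([1.0, 3.1, 0.0], [0.0, -0.0, 0.1])
0.2 ([1.7, 6.2, 0.0], [-0.0, -0.0, 0.2])
0.3 ([2.1, 9.4, 0.0], [-0.0, -0.0, 0.3])
0.4 ([2.1, 12.6, 0.0], [0.0, -0.0, 0.4])
0.5 ([1.8, 15.8, 0.0], [0.0, -0.0, 0.5])
0.6 ([1.3, 18.9, 0.0], [-0.0, -0.0, 0.6])
1.8
0.1 ([1.0, 3.1, 0.0], [0.0, -0.0, 0.1])
0.2 ([1.7, 6.2, 0.0], [0.0, -0.0, 0.2])
0.3 ([2.1, 9.4, 0.0], [-0.0, -0.0, 0.3])
0.4 ([2.1, 12.6, 0.0], [0.0, -0.0, 0.4])
0.5 ([1.8, 15.8, 0.0], [0.0, -0.0, 0.5])
0.6 ([1.3, 18.9, 0.0], [0.0, -0.0, 0.6])
clock: 5.33
tcp_pos: [0.5781, 0.077, 0.1074]
orientation: [3.139, -0.001, 0.948]
ft_force: [-0.5, -0.4, 0.2]
width: -0.0001
[0.57812215 0.07698341 0.1073941 ] [-0.54466306 -0.37116634  0.18134591] [-0.01720885  0.05520358 -0.0139164 ]
0.61 [277.1, 178.1, 301.4, 197.9]
```

View pics/l3.png

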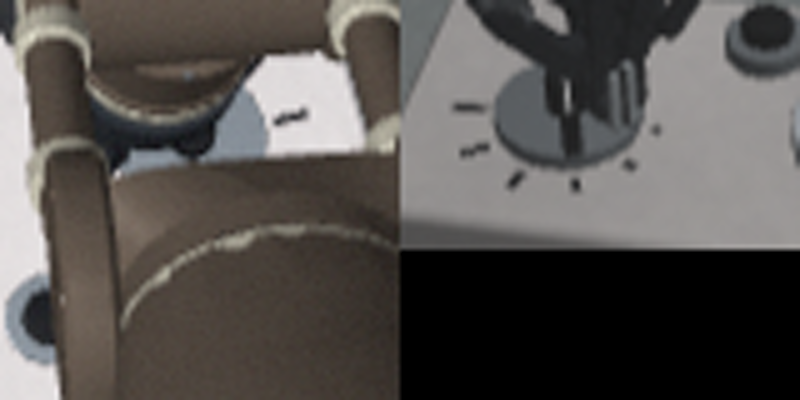

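```bash
python3 -m inch '[{"linear":[1,3.1,0],"rotation":[0,0,0.1],"claw":0},{"linear":[1.7,6.2,0],"rotation":[0,0,0.2],"claw":0},{"linear":[2.1,9.4,0],"rotation":[0,0,0.3],"claw":0},{"linear":[2.1,11,0],"rotation":[0,0,0.35],"claw":0},{"linear":[2.1,12.6,0],"rotation":[0,0,0.4],"claw":0},{"linear":[2,14.2,0],"rotation":[0,0,0.45],"claw":0},{"linear":[1.8,15.8,0],"rotation":[0,0,0.5],"claw":0},{"linear":[1.6,17.4,0],"rotation":[0,0,0.55],"claw":0},{"linear":[1.3,18.9,0],"rotation":[0,0,0.6],"claw":0},{"linear":[1.3,18.9,0],"rotation":[0,0,0.6],"claw":0}]'
python3 - <<'E'
from h import *
s=env.get_state(); print(s['tcp_pos'],s['ft_force'],s['moment'],dialpose(1.45,.03,.0115,.1075))
look('l4.png')
E
```

```text
clock: 6.32
tcp_pos: [0.5934, 0.0671, 0.1071]
orientation: [3.141, -0.001, 0.348]
ft_force: [0.4, 0.7, 0.9]
width: 0.0003
[0.59336613 0.06706559 0.10711615] [0.44110411 0.71030906 0.8638252 ] [0.01918383 0.00030698 0.02810065] [np.float64(0.5943947876547431), np.float64(0.06762411217652112), 0.1075, 0.3472963267948965]
0.84 [276.8, 181.7, 303.0, 200.7]
```

View pics/l4.png

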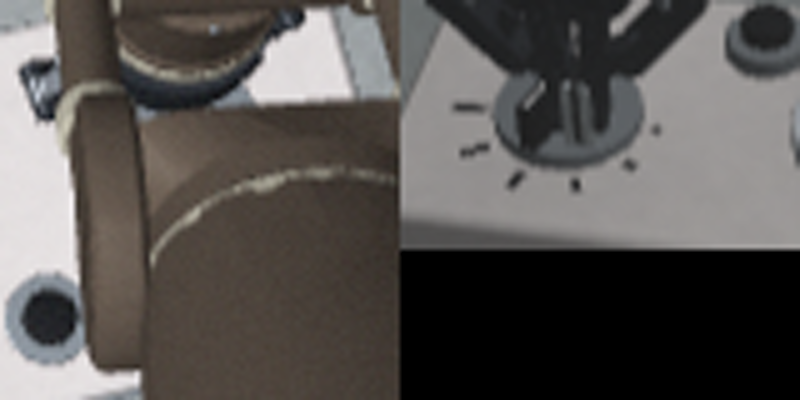

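```bash
python3 -m inch '[{"linear":[1,3.1,0],"rotation":[0,0,0.1],"claw":0},{"linear":[1.7,6.2,0],"rotation":[0,0,0.2],"claw":0},{"linear":[2.1,9.4,0],"rotation":[0,0,0.3],"claw":0},{"linear":[2.1,11,0],"rotation":[0,0,0.35],"claw":0},{"linear":[2.1,12.6,0],"rotation":[0,0,0.4],"claw":0},{"linear":[2,14.2,0],"rotation":[0,0,0.45],"claw":0},{"linear":[1.8,15.8,0],"rotation":[0,0,0.5],"claw":0},{"linear":[1.6,17.4,0],"rotation":[0,0,0.55],"claw":0},{"linear":[1.2,19.5,0],"rotation":[0,0,0.62],"claw":0},{"linear":[1.2,19.5,0],"rotation":[0,0,0.62],"claw":0}]'
python3 - <<'E'
from h import *
s=env.get_state(); print(s['tcp_pos'],s['ft_force'],s['moment'],dialpose(2.07,.03,.0115,.1075))
look('l5.png')
E
```

```text
clock: 7.3
tcp_pos: [0.6008, 0.0492, 0.1071]
orientation: [3.141, -0.0, -0.272]
ft_force: [-0.5, -0.1, -0.6]
width: 0.0004
[0.60083934 0.04918057 0.10705155] [-0.50261762 -0.06335729 -0.56239042] [-0.02765583  0.00973205 -0.03974486] [np.float64(0.6020887526750256), np.float64(0.04959494612573361), 0.1075, -0.27270367320510336]
0.55 [276.1, 178.7, 305.2, 199.4]
```

View pics/l5.png

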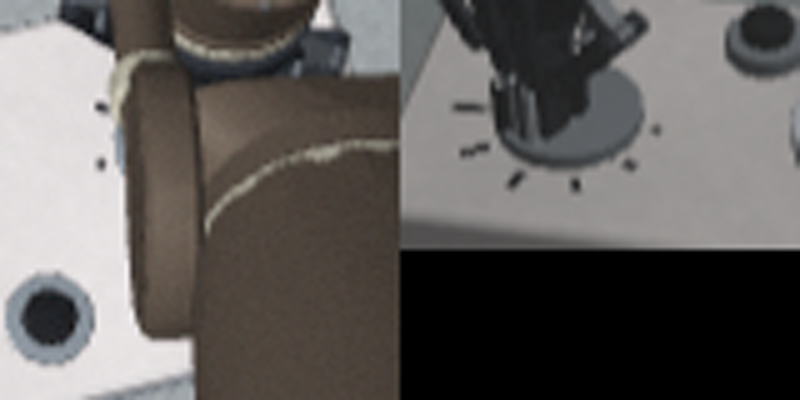

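```bash
python3 -m inch '[{"linear":[1,-5,0],"rotation":[0,0,0],"claw":0},{"linear":[1,-6,-10],"rotation":[0,0,0],"claw":0},{"linear":[1,-6,-40],"rotation":[0,0,0],"claw":0},{"linear":[1,-6,-80],"rotation":[0,0,0],"claw":0},{"linear":[1,-6,-90],"rotation":[0,0,0],"claw":0},{"linear":[1,-6,-90],"rotation":[0,0,0],"claw":0}]'
python3 - <<'E'
from h import *
look('l6.png'); snap('wrist','w6.png')
s=env.get_state(); 
t=[.4876,.1148,.16,-.2727]
print(s['tcp_pos'],s['orientation'],row(t))
E
```

```text
clock: 7.95
tcp_pos: [0.6073, 0.0553, 0.2031]
orientation: [-3.138, -0.011, -0.271]
ft_force: [0.1, -0.4, 0.1]
width: -0.0003
0.86 [276.7, 179.1, 301.0, 203.3]
[0.60207222 0.05493022 0.19544854] [ 3.14065061e+00  3.07856810e-03 -2.71842918e-01] ([-126.2, -27.0, 35.8], [0.001, 0.003, 0.001])
```

View pics/l6.png

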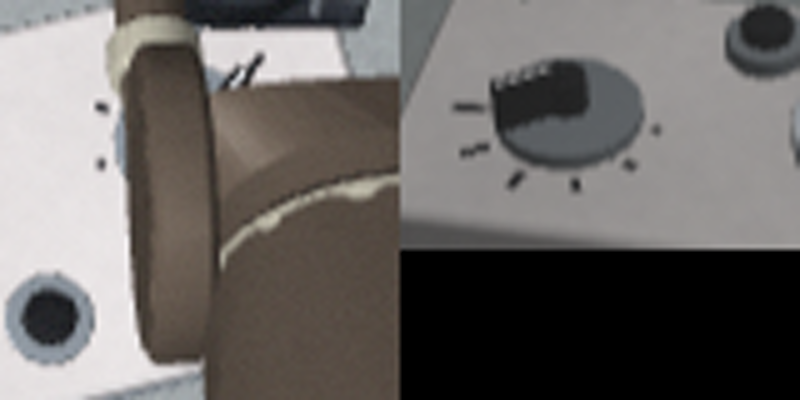

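View pics/w6.png

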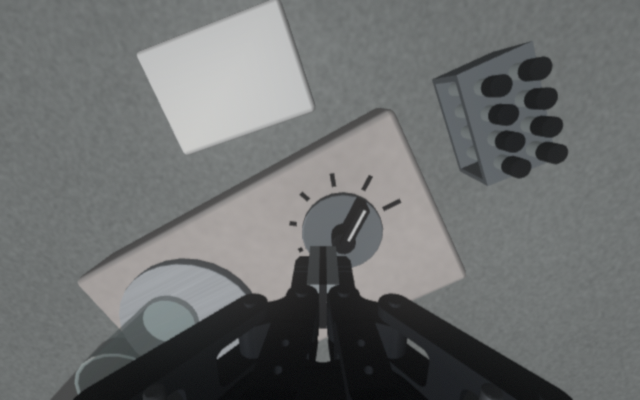

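```bash
python3 - <<'E'
from h import *
z=lambda u,v:(190+(u+.5)/2.9-.5,130+(v+.5)/2.9-.5)
for c in [(268,283),(313,283)]: print(ray('top',z(*c),.152))
print(env.get_state()['tcp_pos'])
for y in (-.2727,): print(row([.4876,.1148,.16,y]))
E
```

```text
[0.52809605 0.22819775 0.152     ]
[0.52753158 0.19500026 0.152     ]
[0.60207222 0.05493022 0.19544854]
([-126.2, -27.0, 35.8], [0.001, 0.003, 0.001])
```

```bash
python3 -m inch '[{"linear":[-126,-27,38],"rotation":[0,0,0],"claw":0},{"linear":[-126,-27,38],"rotation":[0,0,0],"claw":0},{"linear":[-126,-27,38],"rotation":[0,0,0],"claw":0},{"linear":[-126,-27,38],"rotation":[0,0,0],"claw":0},{"linear":[-126,-27,38],"rotation":[0,0,0],"claw":0},{"linear":[-126,-27,38],"rotation":[0,0,0],"claw":0},{"linear":[-126,-27,38],"rotation":[0,0,0],"claw":0}]'
python3 - <<'E'
from h import *
s=env.get_state(); print(s['tcp_pos'],s['ft_force'],row([.4876,.1148,.112,-.2727]))
a=snap('wrist','w7.png'); snap('scene','s7.png')
for n in('scene','wrist'):
  for r in env.regions_of('start_top',n)[:2]: print(n,r['score'],r['box'])
E
```

```text
clock: 8.73
tcp_pos: [0.4909, 0.1145, 0.1593]
orientation: [-3.141, -0.002, -0.272]
ft_force: [-0.0, 0.3, 0.2]
width: 0.0001
[0.4909144  0.11452496 0.15931284] [-0.02012753  0.31191739  0.22235492] ([-3.3, 0.6, 47.3], [-0.0, -0.002, 0.001])
scene 0.4 [322.6, 167.5, 332.8, 178.7]
wrist 0.6 [306.2, 207.6, 342.3, 243.9]
```

View pics/w7.png

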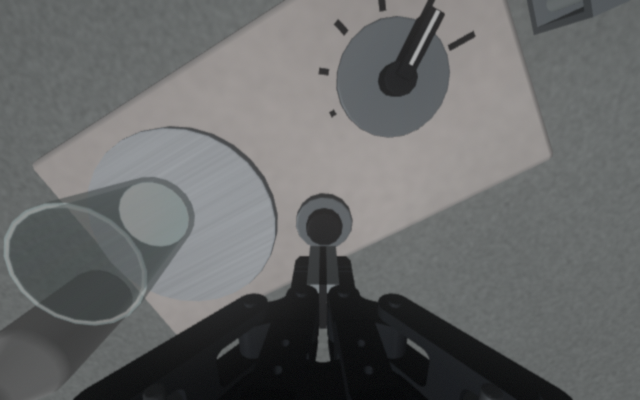

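```bash
python3 - <<'E'
from h import *
s=env.get_state(); c=env.camera_info('wrist'); T=np.array(c['tool_from_camera']);K=np.array([[c['fx'],0,c['cx']],[0,c['fy'],c['cy']],[0,0,1.]])
R=Ro.from_euler('xyz',s['orientation']).as_matrix()
d=R@T[:3,:3]@np.linalg.inv(K)@[324.2,225.8,1]; o=R@T[:3,3]+s['tcp_pos']
for z in (.075,.08,.085,.09): print(z,o+d*(z-o[2])/d[2], ray('top',(190+420.5/2.9-.5,130+344/2.9-.5),z), ray('scene',(327.7,170.0),z))
E
```

```text
0.075 [0.48392029 0.1147007  0.075     ] [0.488197   0.11468258 0.075     ] [0.47836597 0.11088012 0.075     ]
0.08 [0.48600738 0.11414778 0.08      ] [0.48777411 0.11483545 0.08      ] [0.48380689 0.11325147 0.08      ]
0.085 [0.48809446 0.11359486 0.085     ] [0.48735121 0.11498832 0.085     ] [0.48924781 0.11562282 0.085     ]
0.09 [0.49018154 0.11304193 0.09      ] [0.48692832 0.11514119 0.09      ] [0.49468872 0.11799417 0.09      ]
```

```bash
python3 -m inch '[{"linear":[-3.3,0.6,30],"rotation":[0,0,0],"claw":0},{"linear":[-3.3,0.6,43],"rotation":[0,0,0],"claw":0},{"linear":[-3.3,0.6,47],"rotation":[0,0,0],"claw":0},{"linear":[-3.3,0.6,47],"rotation":[0,0,0],"claw":0},{"linear":[-3.3,0.6,47],"rotation":[0,0,0],"claw":0}]'
python3 -m inch '[{"linear":[0,0,3],"rotation":[0,0,0],"claw":0},{"linear":[0,0,5],"rotation":[0,0,0],"claw":0},{"linear":[0,0,5],"rotation":[0,0,0],"claw":0}]'
python3 -m inch '[{"linear":[0,0,2],"rotation":[0,0,0],"claw":0},{"linear":[0,0,2],"rotation":[0,0,0],"claw":0}]'
python3 -m inch '[{"linear":[0,0,2],"rotation":[0,0,0],"claw":0},{"linear":[0,0,2],"rotation":[0,0,0],"claw":0}]'
```

```text
clock: 9.35
tcp_pos: [0.4869, 0.1149, 0.1126]
orientation: [-3.141, -0.001, -0.273]
ft_force: [0.8, 0.2, -0.0]
width: -0.0002
clock: 9.6
tcp_pos: [0.4874, 0.1152, 0.108]
orientation: [-3.14, -0.003, -0.272]
ft_force: [0.7, -0.1, 1.1]
width: -0.0001
clock: 9.77
tcp_pos: [0.4874, 0.1152, 0.1059]
orientation: [-3.14, -0.003, -0.272]
ft_force: [2.7, 0.3, 2.2]
width: 0.0001
clock: 9.93
tcp_pos: [0.4873, 0.1152, 0.1037]
orientation: [-3.14, -0.003, -0.272]
ft_force: [2.7, -0.5, 5.1]
width: -0.0001
```

```bash
python3 -m inch '[{"linear":[0,0,1],"rotation":[0,0,0],"claw":0},{"linear":[0,0,1],"rotation":[0,0,0],"claw":0}]'
python3 -m inch '[{"linear":[0,0,1],"rotation":[0,0,0],"claw":0},{"linear":[0,0,1],"rotation":[0,0,0],"claw":0}]'
python3 -m inch '[{"linear":[0,0,0.7],"rotation":[0,0,0],"claw":0},{"linear":[0,0,0.7],"rotation":[0,0,0],"claw":0}]'
```

```text
clock: 10.1
tcp_pos: [0.4873, 0.1152, 0.103]
orientation: [-3.141, -0.003, -0.272]
ft_force: [1.3, 0.2, 6.1]
width: -0.0001
clock: 10.27
tcp_pos: [0.4874, 0.1152, 0.1029]
orientation: [-3.141, -0.002, -0.272]
ft_force: [-0.3, -0.2, 11.7]
width: 0.0002
clock: 10.43
tcp_pos: [0.4874, 0.1152, 0.1028]
orientation: [-3.141, -0.002, -0.272]
ft_force: [-1.4, -2.0, 17.9]
width: 0.0
```

```bash
python3 -m inch '[{"linear":[0,0,0],"rotation":[0,0,0],"claw":0},{"linear":[0,0,-4],"rotation":[0,0,0],"claw":0},{"linear":[0,0,-10],"rotation":[0,0,0],"claw":0},{"linear":[0,0,-35],"rotation":[0,0,0],"claw":0},{"linear":[0,0,-75],"rotation":[0,0,0],"claw":0},{"linear":[0,0,-100],"rotation":[0,0,0],"claw":0},{"linear":[0,0,-100],"rotation":[0,0,0],"claw":0},{"linear":[0,0,-100],"rotation":[0,0,0],"claw":0},{"linear":[0,0,-100],"rotation":[0,0,0],"claw":0}]'
python3 - <<'E'
from h import *
s=env.get_state(); print(s['tcp_pos'],s['ft_force'])
snap('wrist','w8.png'); im=snap('scene','s8.png')
cv2.imwrite('pics/s8c.png',cv2.resize(im[140:260,190:460],None,fx=2.9,fy=2.9,interpolation=cv2.INTER_CUBIC)[:,:,::-1])
E
```

```text
clock: 11.18
tcp_pos: [0.4841, 0.1149, 0.1989]
orientation: [3.14, 0.004, -0.272]
ft_force: [-0.1, 1.4, -0.6]
width: -0.0001
[0.48412196 0.11488572 0.19887103] [-0.12883219  1.36035499 -0.5540253 ]
```

View pics/w8.png

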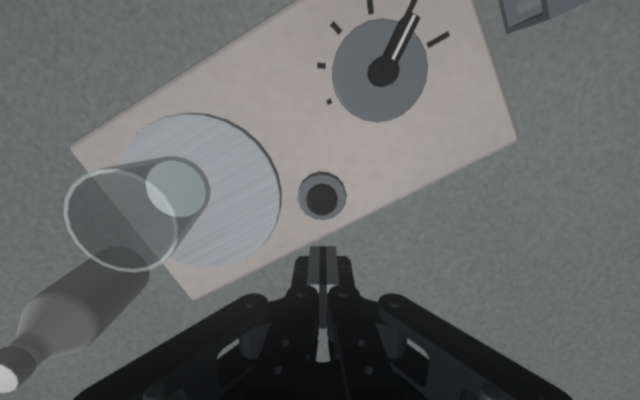

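View pics/s8c.png

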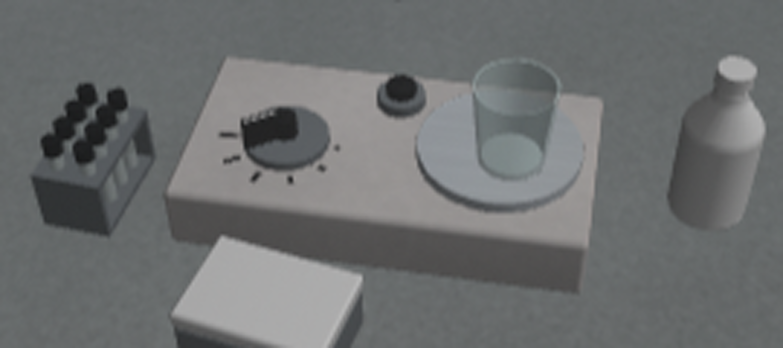

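The dial points at mark 5, the start cap is back up, and the other objects look unmoved. I'm handing the job in.

```bash
python3 - <<'E'
from h import *
s=env.get_state(); print(s['clock'],s['ft_force'])
env.close_job()
E
```

```text
11.2833 [ 0.56602593 -0.43174306 -0.24705574]
the job is handed in; nothing more can be done
```

The dial is at the fifth mark, and start was then pressed fully once and released. I handed the job in at about 11.3 s.

- **Dial:** It started at the first mark. I pushed the fin clockwise with the closed fingertips, one click at a time. The highest push force I read was about 3 N. After the last click the fin was hidden from the scene camera. Once I lifted clear, the wrist and scene views both showed it at mark 5, and they showed the same after the start press.
- **Start button:** I pressed straight down until the tip stopped moving. The force was about 5 N near the bottom of the spring and reached about 18 N when I pushed slightly further against the stop. The travel from first contact was about 5–6 mm, judged from contact force and tip height. The cap was back up in the last pictures.
- **Bystanders:** The beaker, bottle, tube rack and tip box look the same as in the first scene picture. I compared them by eye only and did not measure their positions again.

At the end the tip was about 90 mm above the button, and the wrist force was within noise. No check failed. The fin made contact slightly earlier than I had assumed from the pad size, which only made each click come a little sooner.

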